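# Balance the oak knife bar on its one-post stand

## Robot

A 6-joint arm with a two-finger parallel gripper is mounted at the origin on the work surface. World frame = base frame: x ahead of the robot, y to its left, z up, the work surface at z = 0. Lengths are in mm, angles in rad, forces in N, time in s.
With the tool pointing down it reaches from about 275 to 750 mm from the base axis. Payload 10.2 kg.
Tool frame: the origin (TCP) lies on the centre line of the jaws, within the pads' length; the fingertips stand 19 mm ahead of it and the grasp point (between the pads) is the TCP; z points along the fingers, y is the line along which they close (so a half turn about z gives the same grasp; the last joint's range is limited). The gripper opens to 85 mm and grips with 20 to 120 N. Pads are 22 mm wide; open, the fingers measure 114 mm over their backs; the gripper's body (76 mm by 85 mm) begins 54 mm behind the grasp point. The pads swing forward as they close: fully open they stand 13 mm farther back than shut.
Start: joints at [-1.404, 0.313, 1.498, -0, 1.331, -0.223], TCP at [199.49, -485.628, 225.294] pointing down, gripper open.
Joint ranges: [-2.94, 2.94], [-0.97, 2.17], [0.19, 2.56], [-1.23, 4.37], [0.02, 3.11], [-2.88, 2.88]. Speed limits (rad/s): [2.39, 2.39, 3.01, 3.14, 3.14, 3.14].

## Interface

Orientations are given as a unit quaternion [w, x, y, z].
In Python, from rig import sense, capture, finish_job, regions_of, mark_of gives the robot as it stands.
- The arm moves only by the tool jog_arm, never from a script. Its argument "series" is text: rows parted by semicolons, each of 7 numbers parted by spaces: the shift along the tool's x, y, z in units of 0.4 m (1.0 is 0.4 m), then the turn, a rotation vector about the tool's x, y, z in units of pi/2 rad (1.0 is pi/2 rad), then the opening, from -1 (shut) to 1 (fully open). A call has 1 to 20 rows; each row is the pose to reach, as a shift and turn from the pose commanded when the call began, along the tool's axes at that moment; what a row does not reach only later rows make up. A row lasts 1/8 s, in which the tool goes at most 62.5 mm and 10.7 degrees, less where a joint would pass 70% of its speed; a pose out of reach is approached as far as the arm can. A call with a number of a shift or a turn outside -1 to 1 is refused whole. A call with a gripper value outside its range is refused whole. The fingers move at their own pace and stop on an object; "grip_force" is the grip in N (left out, the last holds). Time passes only in rows, so rows that repeat a pose let the fingers close. It gives the time, the measured TCP pose, the force, the opening and the grip force at its end, in the units of the state.
- sense(): the state, without advancing time (a new reading comes with each control period).
- capture(name): name is "scene" or "top" or "wrist"; returns a dict with "img" (420x560x3 uint8, red, green, blue), "intrinsics" (3x3 intrinsics, pixels), "dist_coeffs" ([k1, k2, p1, p2, k3] as OpenCV has them; the pictures are not rectified), "R" (3x3) and "t" (3): a world point X has camera coordinates R X + t. Camera axes: x right, y down, z forward; pixel columns grow to the right and rows downward; lengths in mm; the calibration is good to about 2 mm. A picture is of the moment at which its call begins. There is no depth.
- finish_job(): hands the job in; it is judged then, once.
Trained networks look in a picture, given as the dict that the camera call returned (one of the last four; its "shot" number tells which), for a name from the list of things; names that differ only in an ending like _2 or _b are one class to them, and where a whole thing is asked for, a point or a joint stands for the part that bears it (a point fixed in the world has none). Each returns a list of dicts, best first, with "confidence" (0 to 1); they miss things now and then, are a little off and sometimes report something else, mostly with a low value. They report only what shows in the picture. A call takes as long as a camera call. They do not tell look-alikes from the thing itself.
- regions_of(label, picture): "region" (420x560 bool, what is visible of it) and "point" ([row, column] in pixels, amid what is visible of it).
- mark_of(label, picture): "point" ([row, column] in pixels: a listed point, or the origin of a listed thing).
The state is a dict: "time_s": time; "joints": joint angles; "dq": joint speeds; "tau": joint torques, N m; "eef_pos": TCP position; "ee_rot": TCP orientation; "force": force on the tool from outside, world axes, zero at the start; "wrist_torque": the same for the moment, N m; "grip_width": opening from 0.0 (shut) to 1.0 (fully open); "grip_force": force on a finger pad.
Only numpy, scipy, OpenCV 4.12 (cv2) and the standard library are available. Lean on these libraries where they do the work, as an engineer would, in place of code of your own. Each camera call takes 0.05 s, during which the arm holds its last target. There are 200 camera calls.

## Task

The oak knife bar has a hidden steel core, so it seldom balances at its middle: lift it a little off the counter to feel where it balances, set it back down flat on the counter and let go, then take it again at its balance point, where it lifts level without tipping. Still holding it there, bring that point right over the saddle of the one-post stand, lower the bar onto the saddle between the two cheeks and let go without dropping it, so that it stays there level by itself with nothing else holding it. Leave the glass jars and the bottle where they stand.

Things in the scene. Friction and masses are not known exactly. Their poses are not given: they have to be found in the camera images.
- bar: loose pale oak bar, dark steel end caps, a thin dark strip along both sides: 340 mm long (x), 32 wide (y), 40 tall (z up), 0.46 to 0.54 kg. Origin: middle of its underside. Starts flat on the counter. An unseen core, fixed inside, puts its balance point anywhere within 70 mm either side of the middle along x (new every time; centred across the width). Both ends look alike
- bar_end_a (a point): centre of the bar's end face at its +x end, 170 mm from the middle and 20 mm above the underside
- bar_end_b (a point): centre of the bar's end face at its -x end, 170 mm from the middle and 20 mm above the underside
- stand: bright steel stand fixed to the counter: round foot of 92 mm diameter, 12 mm thick, with one 22 mm square post to a small saddle on top. Origin: centre of the foot on the counter; x is the direction in which the bar is to lie, z up
- saddle (a point): middle of the saddle's flat floor, 80 mm above the counter; axes as the stand. The floor is 26 mm long along x and 40 mm wide along y, between two cheeks (6 mm thick, 8 mm higher than the floor, 26 mm long). The bar (either way round) stays level only if its balance point is over the 26 mm long floor
- jar_a: bystander: closed pale green glass jar, steel lid, 68 mm diameter, 105 mm tall, standing close beside the bar (on its +y side), about 113 mm from its centre line; origin at its underside
- jar_b: bystander: closed pale green glass jar, steel lid, 72 mm diameter, 118 mm tall, standing close beside the bar (on its -y side), about 113 mm from its centre line; origin at its underside
- jar_c: bystander: closed pale green glass jar, steel lid, 68 mm diameter, 115 mm tall, about 111 mm to the +y side of the stand; origin at its underside
- bottle: bystander: closed pale green glass bottle, 60 mm diameter, 200 mm tall, about 111 mm to the -y side of the stand; origin at its underside
Mind the look-alikes: they are no part of the job. What is shaped like the stand but brown or purple is not meant.

How it is judged (in metres and radians):
On the way, in this order (a step that is already met when the one before it is completed fails the run):
1. trial lift: the bar's middle is raised more than 15 mm off the counter in the fingers (height (world z) of bar above 0.015 m and contact force between the fingers and bar above 1 N), for 0.2 s.
2. the bar is set back down flat on the counter (middle under 5 mm high, within 2 degrees of level) and let go (height (world z) of bar below 0.005 m and contact force between the fingers and bar below 0.1 N and angle between bar's own x axis and vertical between 1.5358 and 1.6058 rad), for 0.2 s.
3. the bar is taken again and lifted clear without tipping: both ends' centres more than 45 mm above the counter, within 6 degrees of level (height (world z) of each of bar_end_a, bar_end_b above 0.045 m and contact force between the fingers and bar above 1 N and angle between bar's own x axis and vertical between 1.4658 and 1.6758 rad), for 0.4 s.
4. still held at its balance point, the bar is lowered onto the saddle (underside within 6 mm of its floor): the point between the fingers is within 30 mm of straight above the saddle's middle (z of bar in the frame of saddle between -0.006 and 0.006 m and horizontal distance between bar and saddle below 0.11 m and horizontal distance between the grasp point and saddle below 0.03 m and contact force between the fingers and bar above 1 N), for 0.05 s.
At the end, for the whole second after the job is handed in: The bar rests by itself on the saddle, between the cheeks: underside within 4 mm of the saddle floor's height, within 3 degrees of level, along the saddle within 20 degrees, touching no jar, and still (z of bar in the frame of saddle between -0.004 and 0.004 m and horizontal distance between bar and saddle below 0.095 m and angle between the x axis of bar and the x axis of stand, either way round below 0.35 rad and angle between bar's own z axis and vertical below 0.052 rad and contact force between bar and stand above 2 N and linear speed of bar below 0.02 m/s and angular speed of bar below 0.1 rad/s and contact force between bar and jar_a below 0.1 N and contact force between bar and jar_b below 0.1 N and contact force between bar and jar_c below 0.1 N and contact force between bar and bottle below 0.1 N).
It fails at once if a jar or the bottle is shifted more than 15 mm or tipped more than 17 degrees (distance of any of jar_a, jar_b, jar_c, bottle from where it was at the start of the episode above 0.015 m or angle between any of jar_a, jar_b, jar_c, bottle's own z axis and vertical above 0.3 rad).
It fails at once if the bar is dropped (moves faster than 0.4 m/s with no finger on it, a fall of about 8 mm) (linear speed of bar above 0.4 m/s and contact force between the fingers and bar below 0.1 N).
It also fails if it takes over 64 s, if anything falls off the work surface, if the arm or the gripper's body presses on something with over 40 N, if the wrist force passes 120 N, or if a joint passes its speed limit or range.

## Working session

There is one attempt and no reset: what is moved stays moved. The work goes in short steps, Python scripts to look and compute and a tool call to move; the robot and the scene stay as the last step left them, time stands still between calls to the robot, and variables do not carry over. Pictures are saved under pics/ and viewed, at most 11 in all, crops included, and the job is handed in when it is done.

Besides the shell and the picture viewer there is one more tool, called after "Request:" in YAML: its name, and indented under it one key for each argument. jog_arm: Moves the arm, as the interface text tells. Shifts and turns lie within -1 to 1; 1 stands for 0.4 m of shift or pi/2 rad of turn. Its arguments: {"type":"object","properties":{"series":{"type":"string"},"grip_force":{"type":"number"}},"required":["series"]}

```bash
ls; mkdir -p pics; cat > h.py <<'E'
import numpy as np, cv2, json
from rig import *
def ray(p,pt):  # pt = row,col
    K=np.array(p["intrinsics"],float);d=np.array(p["dist_coeffs"],float)
    u=cv2.undistortPoints(np.array([[[pt[1],pt[0]]]],float),K,d)[0,0]
    R=np.array(p["R"]);t=np.array(p["t"]).ravel()
    return -R.T@t, R.T@np.array([u[0],u[1],1.])
def onz(p,pt,z):
    c,d=ray(p,pt); return (c+d*(z-c[2])/d[2])
def proj(p,X):
    q=cv2.projectPoints(np.array(X,float).reshape(-1,1,3),cv2.Rodrigues(np.array(p["R"]))[0],np.array(p["t"],float).ravel(),np.array(p["intrinsics"],float),np.array(p["dist_coeffs"],float))[0][:,0]
    return q[:,::-1]
def save(p,n): cv2.imwrite("pics/"+n,p["img"][:,:,::-1])
E
python3 - <<'E'
from h import *
s=sense();print(s["time_s"],s["eef_pos"],s["ee_rot"],s["force"],s["wrist_torque"])
a=capture("scene");b=capture("top")
cv2.imwrite("pics/a.png",np.hstack([a["img"],b["img"]])[:,:,::-1] if 0 else cv2.resize(np.vstack([a["img"],b["img"]]),(400,600))[:,:,::-1])
save(a,"scene0.png");save(b,"top0.png")
for n,p in(("scene",a),("top",b)):
  for l in["bar","stand","saddle","bar_end_a","jar_a","jar_b","jar_c","bottle"]:
    for r in mark_of(l,p)[:4]: 
      z=80 if l=="saddle" else 20 if "end" in l else 0
      print(n,l,np.round(r["point"]),round(r["confidence"],2),np.round(onz(p,r["point"],z)))
E
```

```text
pics
0.0 [ 199.42535514 -485.35761226  224.73152521] [-6.60648934e-04  9.81067773e-01  1.93663596e-01  1.08117410e-05] [ 0.20489614  0.52641682 -0.32753014] [-0.05351003 -0.01144855 -0.0178732 ]
scene bar [160. 249.] 0.57 [ 486. -223.    0.]
scene stand [329. 250.] 0.85 [741. 165.   0.]
scene stand [347. 435.] 0.78 [481. 397.   0.]
scene stand [313. 360.] 0.58 [549. 266.   0.]
scene saddle [331. 452.] 0.91 [480. 399.  80.]
scene saddle [299. 366.] 0.57 [555. 270.  80.]
scene bar_end_a [167. 180.] 0.79 [ 654. -285.   20.]
scene bar_end_a [140. 305.] 0.78 [ 333. -179.   20.]
scene bar_end_a [131. 255.] 0.46 [ 420. -291.   20.]
scene jar_a [199. 207.] 0.94 [ 645. -169.    0.]
scene jar_a [132. 257.] 0.76 [ 406. -306.    0.]
scene jar_a [296. 367.] 0.65 [510. 248.  -0.]
scene jar_a [373. 377.] 0.62 [602. 366.   0.]
scene jar_b [199. 207.] 0.94 [ 645. -169.    0.]
scene jar_b [132. 257.] 0.76 [ 406. -306.    0.]
scene jar_b [296. 367.] 0.65 [510. 248.  -0.]
scene jar_b [373. 377.] 0.62 [602. 366.   0.]
scene jar_c [199. 207.] 0.94 [ 645. -169.    0.]
scene jar_c [132. 257.] 0.76 [ 406. -3
[... 274 characters left out ...]
  0.]
top stand [230. 125.] 0.64 [483. 393.   0.]
top saddle [227. 112.] 0.94 [486. 393.  80.]
top saddle [122. 211.] 0.94 [727. 177.  80.]
top saddle [202. 172.] 0.59 [544. 260.  80.]
top bar_end_a [300. 366.] 0.88 [ 325. -181.   20.]
top bar_end_a [162. 408.] 0.77 [ 647. -280.   20.]
top jar_a [264. 422.] 0.89 [ 407. -315.    0.]
top jar_a [163. 356.] 0.68 [ 648. -161.    0.]
top jar_a [183. 138.] 0.61 [597. 365.   0.]
top jar_b [264. 422.] 0.89 [ 407. -315.    0.]
top jar_b [163. 356.] 0.68 [ 648. -161.    0.]
top jar_b [183. 138.] 0.61 [597. 365.   0.]
top jar_c [264. 422.] 0.89 [ 407. -315.    0.]
top jar_c [163. 356.] 0.68 [ 648. -161.    0.]
top jar_c [183. 138.] 0.61 [597. 365.   0.]
```

View pics/scene0.png

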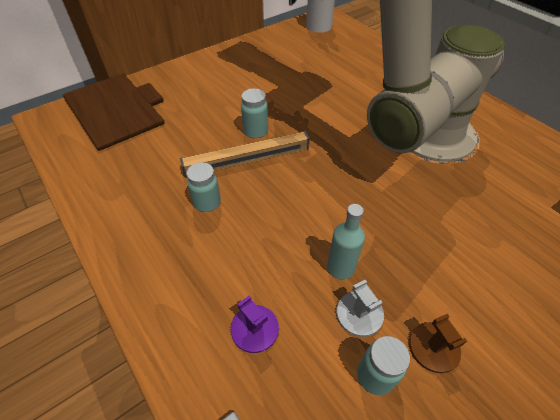

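View pics/top0.png

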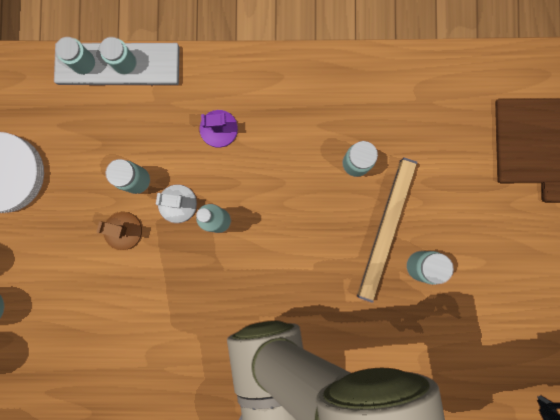

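Candidates for the stand: purple (scene 329,250), brown (347,435), and bright steel (313,360; top 203,175). I choose the steel one, and check it in a crop.

```bash
python3 - <<'E'
from h import *
a=capture("scene");b=capture("top")
c1=cv2.resize(a["img"][270:340,325:395],(400,400),interpolation=cv2.INTER_CUBIC)
c2=cv2.resize(b["img"][170:240,145:215],(400,400),interpolation=cv2.INTER_CUBIC)
cv2.imwrite("pics/crop1.png",np.hstack([c1,c2])[:,:,::-1])
r=regions_of("bar",b)[0];print(r["confidence"],r["region"].sum())
ys,xs=np.nonzero(r["region"]);P=np.array([onz(b,(y,x),40)[:2] for y,x in zip(ys,xs)],np.float32)
print("bar rect",cv2.minAreaRect(P))
for l in("jar_a","bottle"):
  for n,p in(("s",a),("t",b)):
    for r in regions_of(l,p)[:5]: print(l,n,np.round(r["point"]),round(r["confidence"],2),[np.round(onz(p,r["point"],z)[:2]) for z in (55,112)])
    for r in mark_of(l,p)[:5]: print(' mark',np.round(r["point"]),np.round(onz(p,r["point"],0)[:2]))
E
```

```text
0.86 2427
bar rect ((490.69439697265625, -225.55812072753906), (38.77109909057617, 336.72637939453125), 72.34903717041016)
jar_a s [361. 385.] 0.91 [array([597., 366.]), array([619., 370.])]
jar_a s [116. 255.] 0.88 [array([ 406., -308.]), array([ 445., -245.])]
jar_a s [187. 207.] 0.84 [array([ 645., -155.]), array([ 663., -106.])]
 mark [132. 259.] [ 402. -301.]
 mark [372. 374.] [605. 361.]
 mark [201. 208.] [ 648. -162.]
jar_a t [268. 430.] 0.79 [array([ 402., -317.]), array([ 404., -299.])]
jar_a t [178. 126.] 0.75 [array([600., 373.]), array([592., 353.])]
jar_a t [158. 359.] 0.61 [array([ 648., -160.]), array([ 637., -151.])]
 mark [183. 136.] [598. 368.]
 mark [267. 420.] [ 401. -309.]
 mark [161. 355.] [ 653. -160.]
bottle s [244. 344.] 0.61 [array([493., 149.]), array([525., 172.])]
 mark [267. 339.] [512. 164.]
bottle t [221. 211.] 0.88 [array([503., 176.]), array([500., 167.])]
 mark [220. 222.] [509. 160.]
```

View pics/crop1.png

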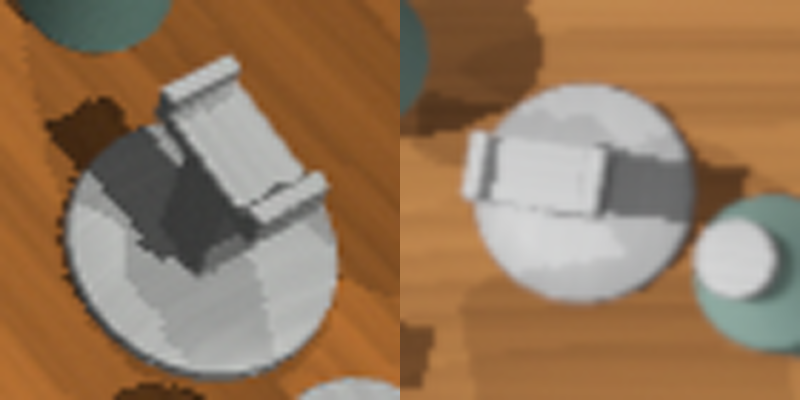

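The crop shows the bright steel stand with two cheeks: the foot centre is near top (204,177), and the saddle is tilted slightly. Next I measure its pose.

```bash
python3 - <<'E'
from h import *
a=capture("scene");b=capture("top");f=400/70
def T(x,y,z): return onz(b,(170+y/f-.4,145+x/f-.4),z)[:2]
def S(x,y,z): return onz(a,(270+y/f-.4,325+x/f-.4),z)[:2]
L=[T(x,y,88) for x,y in((72,132),(88,132),(64,198),(82,200))]
R=[T(x,y,88) for x,y in((192,146),(206,146),(188,214),(204,216))]
l=np.mean(L,0);r=np.mean(R,0);print("top",(l+r)/2,l-r,np.hypot(*(l-r)),np.degrees(np.arctan2(*(l-r)[::-1])))
print("foot",T(184,193,12))
l=np.mean([S(163,92,88),S(238,58,88),S(166,106,88),S(239,70,88)],0)
r=np.mean([S(252,210,88),S(322,174,88),S(258,226,88),S(328,188,88)],0)
print("scene",(l+r)/2,l-r,np.hypot(*(l-r)))
print("footscene",S(202,250,12))
print("foot ell s")
for p,z in((a,12),(b,12)):
  for q in regions_of("stand",p)[:4]:
    print(np.round(q["point"]),q["confidence"],q["region"].sum())
for p in(a,b):
  for q in mark_of("saddle",p): print(np.round(q["point"]),onz(p,q["point"],80))
# bar from scene
r=max(regions_of("bar",a),key=lambda r:r["confidence"]);print(r["confidence"])
for q in mark_of("bar_end_a",b)[:2]+mark_of("bar_end_a",a)[:3]: print(q["point"],q["confidence"])
print([onz(b,q["point"],20)[:2] for q in mark_of("bar_end_a",b)[:2]],[onz(a,q["point"],20)[:2] for q in mark_of("bar_end_a",a)[:3]])
E
```

```text
top [547.77158289 265.96356335] [ 5.60444303 47.3553481 ] 47.6858341201736 83.25051519223604
foot [546.94997885 266.01724672]
scene [550.0517043  267.11337019] [ -5.98726835 -45.32883247] 45.722537504113895
footscene [553.35810198 269.51607757]
foot ell s
[345. 437.] 0.97 2398
[328. 248.] 0.83 1893
[156. 247.] 0.65 2111
[311. 362.] 0.55 1827
[229. 121.] 0.7 1257
[128. 219.] 0.69 1130
[202. 177.] 0.6 1151
[311. 251.] [734.37232771 166.90152924  80.        ]
[333. 448.] [486.77546494 397.77417057  80.        ]
[299. 365.] [556.98120692 268.89217686  80.        ]
[201. 172.] [546.50568649 260.53636329  80.        ]
[230. 111.] [479.45148191 395.20002029  80.        ]
[121. 211.] [729.09470789 175.44909681  80.        ]
0.61
[159.2, 406.0] 0.8
[168.0, 181.7] 0.93
[141.6, 304.6] 0.69
[201.7, 206.0] 0.34
[array([ 653.18898413, -275.73248881])] [array([ 652.54926845, -280.67339435]), array([ 337.02981463, -174.31252319]), array([ 657.72076764, -146.51531454])]
```

Request:
jog_arm:
  series: "0.9175 -0.3215 0 0 0 0.442 1;0.9175 -0.3215 0 0 0 0.442 1;0.9175 -0.3215 0 0 0 0.442 1;0.9175 -0.3215 0 0 0 0.442 1;0.9175 -0.3215 0 0 0 0.442 1;0.9175 -0.3215 0 0 0 0.442 1;0.9175 -0.3215 0 0 0 0.442 1;0.9175 -0.3215 0 0 0 0.442 1;0.9175 -0.3215 0 0 0 0.442 1;0.9175 -0.3215 0 0 0 0.442 1;0.9175 -0.3215 0 0 0 0.442 1;0.9175 -0.3215 0 0 0 0.442 1"
  grip_force: 100

```text
time_s: 3.5
eef_pos: [489.8, -227.6, 225.4]
ee_rot: [0.0, 0.988, -0.152, 0.0]
force: [0.5, -0.3, 0.7]
grip_width: 0.995
grip_force: 0.0
```

```bash
python3 - <<'E'
from h import *
s=sense();print(s)
w=capture("wrist");save(w,"w1.png")
for l in("bar","bar_end_a"):
  for r in mark_of(l,w): print(l,np.round(r["point"]),r["confidence"],onz(w,r["point"],20 if 'end' in l else 0))
for n in("top","wrist"):
  p=w if n=="wrist" else capture("top")
  for r in regions_of("bar",p)[:1]:
    ys,xs=np.nonzero(r["region"]);P=np.array([onz(p,(y,x),40)[:2] for y,x in zip(ys,xs)],np.float32)
    print(n,r["confidence"],cv2.minAreaRect(P))
E
```

```text
{'time_s': 3.5, 'joints': array([-6.51997648e-01,  3.46165874e-01,  1.45170743e+00, -9.57453779e-06,
        1.34361095e+00,  1.22407245e+00]), 'dq': array([ 4.92965923e-03,  1.21599973e-03, -9.48075161e-04,  2.64523034e-05,
        6.22926850e-04,  8.20664169e-04]), 'tau': array([-8.86256341e-02, -4.29019725e+01, -2.60949665e+01, -2.63474802e-03,
       -9.51471520e-05, -1.90817234e-03]), 'eef_pos': array([ 489.83022916, -227.60787763,  225.3764913 ]), 'ee_rot': array([ 3.00506007e-05,  9.88373752e-01, -1.52043822e-01,  4.53505629e-05]), 'force': array([ 0.48701869, -0.34995422,  0.72558725]), 'wrist_torque': array([0.00147577, 0.05310307, 0.01201715]), 'grip_force': 0.0, 'grip_width': 0.9954813277305523}
bar [179. 279.] 0.6 [ 490.63575785 -228.76497304    0.        ]
bar_end_a [315. 276.] 0.88 [ 327.78226765 -173.54748607   20.        ]
bar_end_a [ 20. 280.] 0.59 [ 647.46623347 -279.00457572   20.        ]
top 0.87 ((492.0965270996094, -223.8826141357422), (37.261749267578125, 333.1628112792969), 71.25926971435547)
wrist 0.91 ((488.02313232421875, -227.7037811279297), (31.900108337402344, 339.98114013671875), 72.06487274169922)
```

View pics/w1.png

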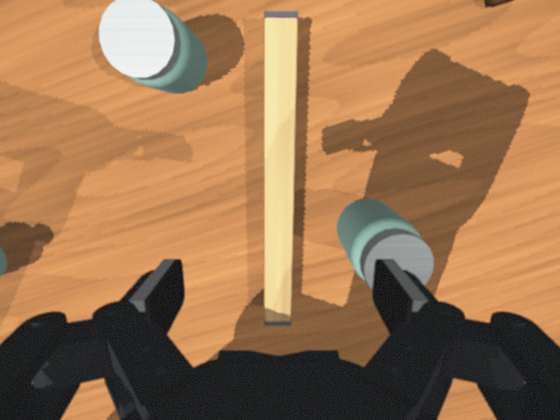

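The wrist view shows the bar from (14,281) to (324,278), with jars either side and clear. I descend now.

Request:
jog_arm:
  series: "-0.004 0 0.2 0 0 0 0.6;-0.004 0 0.35 0 0 0 0.6;-0.004 0 0.45 0 0 0 0.6;-0.004 0 0.5 0 0 0 0.6;-0.004 0 0.5 0 0 0 0.6;-0.004 0 0.5 0 0 0 0.6;-0.004 0 0.5 0 0 0 0.6;-0.004 0 0.5 0 0 0 0.6"

```text
time_s: 4.8
eef_pos: [488.9, -227.0, 26.1]
ee_rot: [0.0, 0.988, -0.152, 0.001]
force: [0.1, -0.5, -0.5]
grip_width: 0.799
grip_force: 0.0
```

```bash
cat >> h.py <<'E'
def avg(n=6):
    F=[];M=[]
    for i in range(n):
        capture("wrist");s=sense();F.append(s["force"]);M.append(s["wrist_torque"])
    print("t",s["time_s"],s["eef_pos"],s["ee_rot"],"grip",s["grip_width"],s["grip_force"])
    print("F",np.mean(F,0),np.std(F,0),"M",np.mean(M,0),np.std(M,0))
E
python3 -c "from h import *;avg()"
```

```text
t 5.1 [ 488.57532992 -226.73650849   25.35676352] [ 2.43023493e-05  9.88435702e-01 -1.51640565e-01  2.47184489e-05] grip 0.8008809838359102 0.0
F [-0.23479207  0.02070869 -0.42612693] [0.26634806 0.50256674 0.32722326] M [0.01360033 0.01874214 0.00786076] [0.03988855 0.01920329 0.04597679]
```

Request:
jog_arm:
  series: "0 0 0 0 0 0 -1;0 0 0 0 0 0 -1;0 0 0 0 0 0 -1;0 0 0 0 0 0 -1;0 0 0 0 0 0 -1;0 0 0 0 0 0 -1;0 0 -0.02 0 0 0 -1;0 0 -0.04 0 0 0 -1;0 0 -0.06 0 0 0 -1;0 0 -0.08 0 0 0 -1;0 0 -0.08 0 0 0 -1;0 0 -0.08 0 0 0 -1;0 0 -0.08 0 0 0 -1;0 0 -0.08 0 0 0 -1"
  grip_force: 110

```text
time_s: 6.85
eef_pos: [488.5, -226.7, 57.1]
ee_rot: [-0.0, 0.988, -0.152, -0.0]
force: [-0.2, -0.7, -4.2]
grip_width: 0.331
grip_force: 109.5
```

```bash
python3 - <<'E'
from h import *
avg(20)
a=capture("scene");w=capture("wrist")
i=cv2.resize(a["img"][100:220,150:330],(500,333),interpolation=cv2.INTER_CUBIC);j=cv2.resize(w["img"],(300,225));v=np.zeros((333,800,3),np.uint8);v[:,:500]=i;v[:225,500:]=j
cv2.imwrite("pics/lift.png",v[:,:,::-1])
E
```

```text
t 7.85 [ 488.56983616 -226.77221677   57.31202195] [ 1.73299514e-05  9.88433336e-01 -1.51655990e-01  2.07308748e-05] grip 0.3293397713406995 109.48216499760747
F [ 0.14403135  0.18179781 -4.71010847] [0.5634774  0.5605761  0.54814658] M [ 0.05684262  0.14693728 -0.01147369] [0.03626537 0.0251516  0.02676917]
```

View pics/lift.png

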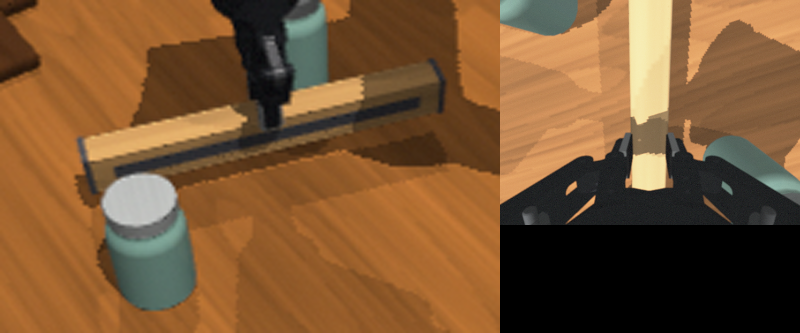

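The bar hangs close to level. The moment of about 0.15 Nm over 4.8 N puts the balance point about 30 mm towards +x. I set it down, open, and shift 30 mm.

Request:
jog_arm:
  series: "0 0 0.03 0 0 0 -1;0 0 0.055 0 0 0 -1;0 0 0.07 0 0 0 -1;0 0 0.076 0 0 0 -1;0 0 0.08 0 0 0 -1;0 0 0.08 0 0 0 -1;0 0 0.08 0 0 0 -0.1;0 0 0.08 0 0 0 0.2;0 0 0.08 0 0 0 0.5;0 0 0.08 0 0 0 0.5;0 0 0.08 0 0 0 0.5;0 0 0.08 0 0 0 0.5;0 0 0.08 0 0 0 0.5;0.03 0 0.08 0 0 0 0.5;0.06 0 0.08 0 0 0 0.5;0.075 0 0.08 0 0 0 0.5;0.075 0 0.08 0 0 0 0.5;0.075 0 0.08 0 0 0 0.5"

```text
time_s: 10.2
eef_pos: [516.8, -235.6, 25.2]
ee_rot: [-0.0, 0.988, -0.152, -0.0]
force: [0.1, -0.2, -0.0]
grip_width: 0.748
grip_force: 0.0
```

```bash
python3 - <<'E'
from h import *
avg(16)
p=capture("wrist");r=regions_of("bar",p)[0]
print(mark_of("bar",p)[:1],[onz(p,q["point"],20) for q in mark_of("bar_end_a",p)])
p=capture("top");r=regions_of("bar",p)[:1]
print([onz(p,q["point"],20) for q in mark_of("bar_end_a",p)])
E
```

```text
t 11.0 [ 517.18304693 -235.72678848   25.29635963] [-2.17965790e-06  9.88434847e-01 -1.51646146e-01 -1.09400412e-05] grip 0.7507209863156014 0.0
F [ 0.0907088  -0.01322182  0.11335396] [0.47585299 0.34423774 0.68230772] M [ 0.00250602  0.00623696 -0.00859485] [0.0321605  0.02865576 0.03195009]
[{'point': [284.7, 280.4], 'confidence': 0.8}] []
[array([ 650.81967693, -282.89328341,   20.        ])]
```

Request:
jog_arm:
  series: "0 0 0 0 0 0 -1;0 0 0 0 0 0 -1;0 0 0 0 0 0 -1;0 0 0 0 0 0 -1;0 0 0 0 0 0 -1;0 0 0 0 0 0 -1;0 0 -0.025 0 0 0 -1;0 0 -0.05 0 0 0 -1;0 0 -0.08 0 0 0 -1;0 0 -0.11 0 0 0 -1;0 0 -0.14 0 0 0 -1;0 0 -0.15 0 0 0 -1;0 0 -0.15 0 0 0 -1;0 0 -0.15 0 0 0 -1;0 0 -0.15 0 0 0 -1"
  grip_force: 110

```text
time_s: 13.22
eef_pos: [517.0, -235.6, 84.9]
ee_rot: [-0.0, 0.988, -0.152, -0.0]
force: [0.2, 0.5, -4.6]
grip_width: 0.334
grip_force: 109.8
```

```bash
python3 - <<'E'
from h import *
avg(20)
a=capture("scene");w=capture("wrist")
i=cv2.resize(a["img"][90:210,150:330],(500,333),interpolation=cv2.INTER_CUBIC);j=cv2.resize(w["img"],(300,225));v=np.zeros((333,800,3),np.uint8);v[:,:500]=i;v[:225,500:]=j
cv2.imwrite("pics/lift2.png",v[:,:,::-1])
E
```

```text
t 14.225 [ 517.19177144 -235.73958977   85.30526572] [ 6.84825879e-06  9.88432842e-01 -1.51659214e-01  9.75577320e-06] grip 0.33290262543698557 109.7797950077802
F [-0.15727157 -0.07307742 -4.61375973] [0.42948981 0.54778005 0.43355811] M [-0.00545385  0.00166804 -0.00374077] [0.02688522 0.02748977 0.03201244]
```

View pics/lift2.png

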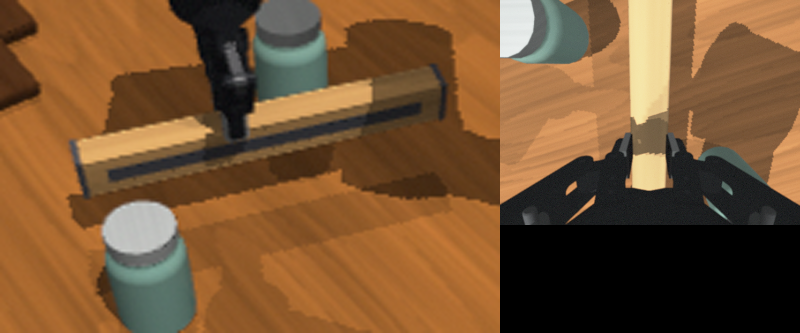

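Level, with zero moment: this is the balance point. I lift above bottle height and go near the stand.

Request:
jog_arm:
  series: "0 0 -0.05 0 0 0 -1;0 0 -0.13 0 0 0 -1;0 0 -0.23 0 0 0 -1;0 0 -0.33 0 0 0 -1;0 0 -0.4 0 0 0 -1;-0.01 -0.04 -0.4375 0 0 -0.01 -1;-0.03 -0.12 -0.4375 0 0 -0.02 -1;-0.055 -0.22 -0.4375 0 0 -0.04 -1;-0.08 -0.32 -0.4375 0 0 -0.05 -1;-0.105 -0.42 -0.4375 0 0 -0.06 -1;-0.13 -0.52 -0.4375 0 0 -0.07 -1;-0.155 -0.62 -0.4375 0 0 -0.08 -1;-0.18 -0.72 -0.4375 0 0 -0.09 -1;-0.2 -0.81 -0.4375 0 0 -0.1 -1;-0.217 -0.875 -0.4375 0 0 -0.11 -1;-0.227 -0.914 -0.4375 0 0 -0.116 -1;-0.227 -0.914 -0.4375 0 0 -0.116 -1;-0.227 -0.914 -0.4375 0 0 -0.116 -1;-0.227 -0.914 -0.4375 0 0 -0.116 -1;-0.227 -0.914 -0.4375 0 0 -0.116 -1"

```text
time_s: 16.82
eef_pos: [540.2, 139.8, 260.3]
ee_rot: [0.0, 0.998, -0.062, 0.0]
force: [0.2, -0.1, -4.8]
grip_width: 0.334
grip_force: 109.8
```

```bash
python3 - <<'E'
from h import *
avg(3)
w=capture("wrist");save(w,"w2.png")
for l in("saddle","stand","jar_a"):
  for r in mark_of(l,w): print(l,np.round(r["point"]),r["confidence"],onz(w,r["point"],80 if l=="saddle" else 0))
E
```

```text
t 16.975 [540.1950536  140.06273153 260.32864423] [-7.92872891e-06  9.98120881e-01 -6.12756559e-02  1.82789270e-05] grip 0.3326603472018252 109.8139994032681
F [ 0.20254046 -0.16042409 -4.70970368] [0.39241281 0.46184514 0.12886446] M [-0.00113064  0.03355615  0.00805633] [0.00896925 0.00636881 0.03101658]
saddle [197. 160.] 0.7 [545.99854176 267.36621443  80.        ]
saddle [266.  62.] 0.56 [479.88597652 398.02571276  80.        ]
stand [181. 183.] 0.72 [548.2572679  265.28593187   0.        ]
stand [ 14. 232.] 0.68 [733.68296944 170.4769676    0.        ]
stand [238. 102.] 0.57 [483.84834674 393.42940647   0.        ]
jar_a [149.  95.] 0.82 [603.39154689 370.13249772   0.        ]
jar_a [ 56. 517.] 0.61 [ 649.31577375 -162.72099679    0.        ]
```

View pics/w2.png

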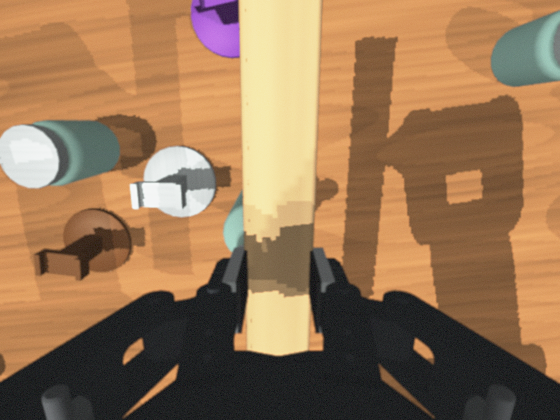

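```bash
python3 - <<'E'
from h import *
w=capture("wrist")
c=w["img"][140:220,120:220];cv2.imwrite("pics/c3.png",cv2.resize(c,(800,560) if 0 else (750,600),interpolation=cv2.INTER_CUBIC)[:,:,::-1])
l=onz(w,(195,137),88);r=onz(w,(190,186),88);print(l,r)
E
```

```text
[552.14151801 287.69633297  88.        ] [551.02740645 235.61702554  88.        ]
```

View pics/c3.png

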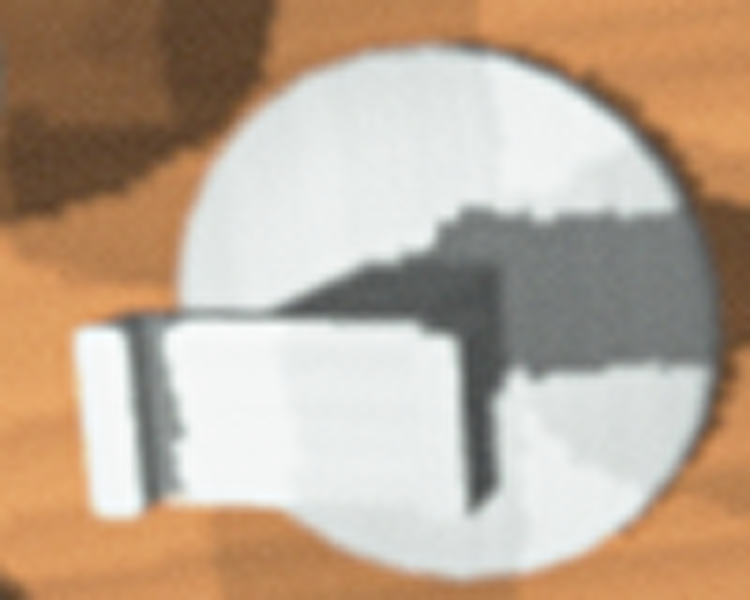

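```bash
python3 - <<'E'
from h import *
w=capture("wrist")
P=lambda x,y:onz(w,(140+y/7.5-.43,120+x/7.5-.43),88)[:2]
A,B,C,D=P(75,330),P(95,517),P(462,335),P(473,510)
print(A,B,C,D,(A+B+C+D)/4)
an=lambda v:np.degrees(np.arctan2(v[1],v[0]))
print(an(A-B),an(C-D),an(A-C)-90,an(B-D)-90,np.linalg.norm(A-B),np.linalg.norm(A-C))
E
```

```text
[564.92616458 292.54562254] [538.48396327 296.26500279] [557.5889183  239.40153314] [532.95145129 242.8947275 ] [548.48762436 267.77672149]
-8.006738265827073 -8.069826770463694 -7.860747743332183 -5.9183018291835054 26.702505490068077 53.648200537887746
```

Request:
jog_arm:
  series: "-0.003 -0.05 0 0 0 0.005 -1;-0.008 -0.13 0 0 0 0.005 -1;-0.013 -0.22 0 0 0 0.005 -1;-0.017 -0.29 0 0 0 0.005 -1;-0.0184 -0.319 0 0 0 0.005 -1;-0.0184 -0.319 0 0 0 0.005 -1;-0.0184 -0.319 0.05 0 0 0.005 -1;-0.0184 -0.319 0.12 0 0 0.005 -1;-0.0184 -0.319 0.2 0 0 0.005 -1;-0.0184 -0.319 0.27 0 0 0.005 -1;-0.0184 -0.319 0.31 0 0 0.005 -1;-0.0184 -0.319 0.325 0 0 0.005 -1;-0.0184 -0.319 0.325 0 0 0.005 -1;-0.0184 -0.319 0.325 0 0 0.005 -1;-0.0184 -0.319 0.325 0 0 0.005 -1"

```text
time_s: 19.15
eef_pos: [548.7, 267.9, 131.0]
ee_rot: [-0.0, 0.998, -0.065, 0.001]
force: [1.0, 0.7, -4.7]
grip_width: 0.331
grip_force: 109.9
```

```bash
python3 - <<'E'
from h import *
avg(12)
a=capture("scene");b=capture("top")
v=np.hstack([cv2.resize(a["img"][190:400,270:480],(400,400),interpolation=cv2.INTER_CUBIC),cv2.resize(b["img"][140:260,110:230],(400,400),interpolation=cv2.INTER_CUBIC)])
cv2.imwrite("pics/pre.png",v[:,:,::-1])
E
```

```text
t 19.75 [548.42474411 267.81733645 130.28765114] [ 4.65354999e-06  9.97882976e-01 -6.50351156e-02 -1.36133541e-05] grip 0.334433944810188 109.90810140967369
F [-0.01428793  0.12614936 -4.66891707] [0.39911546 0.30399677 0.3392735 ] M [0.00038702 0.01724946 0.00383157] [0.03974921 0.02674816 0.02957357]
```

View pics/pre.png

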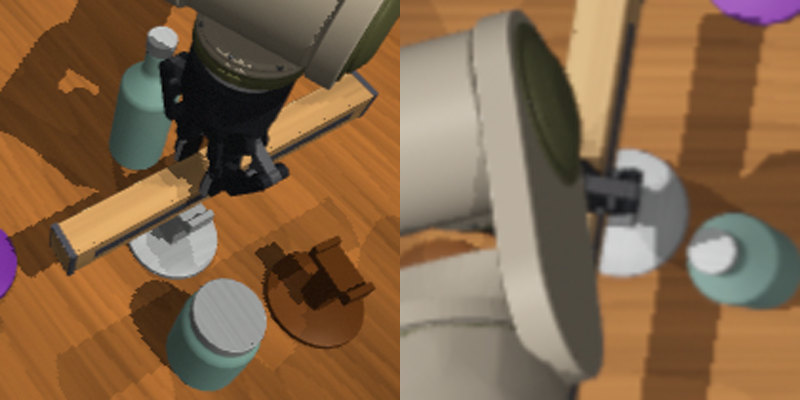

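Bar is over the steel saddle (scene crop ~(190,220)). Fingertips will sit only about as high as the cheek tops, so I'll lower in fine steps and watch the force.

Request:
jog_arm:
  series: "0 0 0.01 0 0 0 -1;0 0 0.02 0 0 0 -1;0 0 0.03 0 0 0 -1;0 0 0.04 0 0 0 -1;0 0 0.05 0 0 0 -1;0 0 0.055 0 0 0 -1;0 0 0.058 0 0 0 -1;0 0 0.058 0 0 0 -1;0 0 0.058 0 0 0 -1;0 0 0.058 0 0 0 -1"

```text
time_s: 21.1
eef_pos: [548.5, 267.8, 107.2]
ee_rot: [-0.0, 0.998, -0.065, 0.0]
force: [-0.3, -0.2, -4.7]
grip_width: 0.331
grip_force: 109.9
```

```bash
python3 -c "from h import *;avg(4)"
```

```text
t 21.3 [548.44226422 267.82850865 107.13812807] [-2.36380069e-05  9.97883654e-01 -6.50247121e-02  1.50279375e-05] grip 0.3317998456232848 109.91913906298578
F [-0.20530141  0.0918633  -5.16499692] [0.17452622 0.4924823  0.09481157] M [ 0.01322413  0.02141591 -0.00586158] [0.04097969 0.02083778 0.01688592]
```

No contact yet; two more small steps.

Request:
jog_arm:
  series: "0 0 0.001 0 0 0 -1;0 0 0.002 0 0 0 -1;0 0 0.003 0 0 0 -1;0 0 0.0035 0 0 0 -1;0 0 0.0035 0 0 0 -1;0 0 0.0035 0 0 0 -1"

```text
time_s: 22.05
eef_pos: [548.5, 267.8, 106.0]
ee_rot: [-0.0, 0.998, -0.065, 0.0]
force: [-2.0, -1.1, -0.5]
grip_width: 0.333
grip_force: 110.6
```

```bash
python3 -c "from h import *;avg(4)"
```

```text
t 22.25 [548.54340936 267.79017938 105.98526922] [-2.46470143e-05  9.97882871e-01 -6.50364406e-02  1.93623131e-04] grip 0.3327500589110235 110.71274679154158
F [-1.76064416 -1.28423033  1.30695628] [0.36872988 0.5448398  0.56364532] M [-0.1766965   0.30805104  0.01882663] [0.02248927 0.02017141 0.02953197]
```

Contact at underside ≈ 0.7 mm above nominal. I reduce the grip, then open gently and rise.

Request:
jog_arm:
  series: "0 0 0 0 0 0 -1;0 0 0 0 0 0 -1;0 0 0 0 0 0 -0.34;0 0 0 0 0 0 -0.3;0 0 0 0 0 0 -0.25;0 0 0 0 0 0 -0.15;0 0 0 0 0 0 0;0 0 0 0 0 0 0.2;0 0 0 0 0 0 0.2;0 0 0 0 0 0 0.2"
  grip_force: 30

```text
time_s: 23.5
eef_pos: [548.4, 267.8, 105.7]
ee_rot: [-0.0, 0.998, -0.065, 0.0]
force: [0.5, 0.2, -0.5]
grip_width: 0.609
grip_force: 0.0
```

```bash
python3 - <<'E'
from h import *
avg(3)
a=capture("scene")
cv2.imwrite("pics/rel.png",cv2.resize(a["img"][190:360,270:500],(800,591),interpolation=cv2.INTER_CUBIC)[:,:,::-1])
E
```

```text
t 23.65 [548.42541796 267.83379017 105.68058717] [-1.27540575e-05  9.97884157e-01 -6.50169908e-02 -1.38473433e-05] grip 0.6014326706575285 0.0
F [-0.28331897 -0.16359777  0.16216516] [0.21574662 1.0307683  0.49411266] M [ 0.00369113 -0.00629428 -0.00139986] [0.02392713 0.00359626 0.01653597]
```

View pics/rel.png

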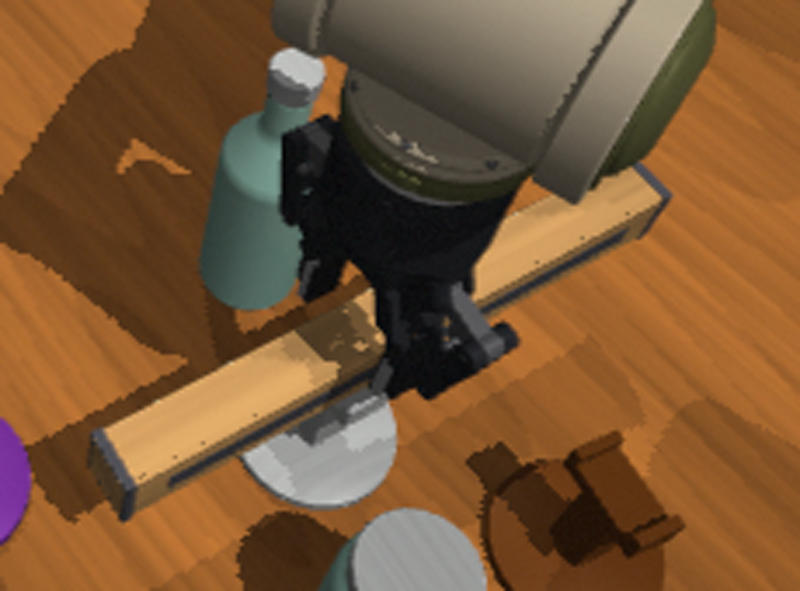

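The bar rests level on the steel saddle, with the fingers open and free. I retract straight up.

Request:
jog_arm:
  series: "0 0 -0.01 0 0 0 0.2;0 0 -0.03 0 0 0 0.2;0 0 -0.06 0 0 0 0.2;0 0 -0.1 0 0 0 0.2;0 0 -0.15 0 0 0 0.2;0 0 -0.22 0 0 0 0.2;0 0 -0.3 0 0 0 0.2;0 0 -0.3 0 0 0 0.2;0 0 -0.3 0 0 0 0.2;0 0 -0.3 0 0 0 0.2"

```text
time_s: 24.95
eef_pos: [548.1, 267.7, 224.8]
ee_rot: [0.0, 0.998, -0.065, -0.001]
force: [0.2, -0.3, -0.3]
grip_width: 0.597
grip_force: 0.0
```

```bash
python3 - <<'E'
from h import *
avg(1)
a=capture("scene")
cv2.imwrite("pics/end.png",cv2.resize(a["img"][190:360,270:500],(800,591),interpolation=cv2.INTER_CUBIC)[:,:,::-1])
p=capture("wrist");r=regions_of("bar",p)[0]
ys,xs=np.nonzero(r["region"]);P=np.array([onz(p,(y,x),120)[:2] for y,x in zip(ys,xs)],np.float32);print(cv2.minAreaRect(P))
E
```

```text
t 25.0 [548.13709322 267.74340909 224.86657739] [ 2.48024723e-04  9.97883726e-01 -6.50185818e-02 -7.69277471e-04] grip 0.5996891473835684 0.0
F [-0.38990893  0.50181188  0.31592182] [0. 0. 0.] M [0.01826443 0.04298351 0.06497571] [0. 0. 0.]
((545.42626953125, 268.0224914550781), (32.80619430541992, 287.85986328125), 82.0916519165039)
```

View pics/end.png

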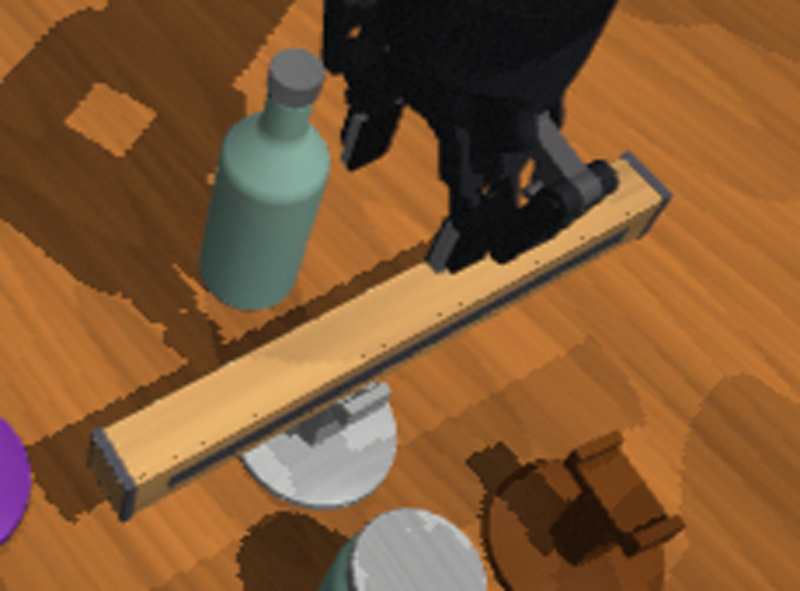

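The bar stands level and still on the saddle; its ends, at (115,475) and (650,195), have not moved since release. I hand it in.

```bash
python3 -c "from rig import *;print(finish_job())"
```

```text
the job is handed in; nothing more can be done
None
```

The bar's balance point turned out to be about 30 mm from its middle; the bar now rests level by itself on the steel stand's saddle, and the job is handed in at about 25 s (no verdict was returned).

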